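# Pin a microscope camera's swing boom into its clevis

### The arm

A 6-joint arm with a two-finger parallel gripper is mounted at the origin on the work surface. World frame = base frame: x ahead of the robot, y to its left, z up, the work surface at z = 0. Lengths are in m, angles in rad, forces in N, time in s.
With the tool pointing down it reaches from about 0.375 to 0.9 m from the base axis. Payload 3.1 kg.
Tool frame: the origin (TCP) lies midway between the tips of the shut fingers; the grasp point (between the pads) lies 19 mm behind it (manip.grasp_offset is the distance from the TCP to the grasp point, in m); z points along the fingers, y is the line along which they close (so a half turn about z gives the same grasp; the last joint's range is limited). The gripper opens to 85 mm and grips with 20 to 120 N. Pads are 22 mm wide; open, the fingers measure 114 mm over their backs; the gripper's body (76 mm by 85 mm) begins 54 mm behind the grasp point. The pads swing forward as they close: fully open they stand 13 mm farther back than shut.
Start: joints at [1.093, 0.527, 1.433, -0, 1.181, -0.178], TCP at [0.184, 0.597, 0.231] pointing down, gripper open.
Joint ranges: [-3.08, 3.08], [-0.75, 2.2], [0.22, 2.44], [-1.43, 4.57], [0, 2.65], [-2.85, 2.85]. Speed limits (rad/s): [2.79, 2.79, 3.14, 3.14, 3.14, 3.14].

### API

Orientations are given as a unit quaternion [x, y, z, w].
In Python, from station import sensors, cams, order, manip gives the robot as it stands.
- The arm moves only by the tool move_arm, never from a script. Its argument "targets" is a list of rows, each an object of numbers: "dx", "dy", "dz": the shift along the world's x, y, z normalised to -1 to 1, where 1 is 25 mm; "rx", "ry", "rz": the turn, a rotation vector about the world's x, y, z normalised to -1 to 1, where 1 is 30 degrees. A call has exactly 10 rows; each row shifts and turns the commanded pose from where the row before left it; what a row does not reach is not made up. A row lasts 1/8 s, in which the tool goes at most 62.5 mm and 10.7 degrees, less where a joint would pass 70% of its speed; a pose out of reach is approached as far as the arm can. A call with a number of a shift or a turn outside -1 to 1 is refused whole. A call with a gripper value outside its range is refused whole. "claw" is the opening in per cent of the stroke, from 0 (shut) to 100 (fully open), set as the call begins (left out, the last holds). The fingers move at their own pace and stop on an object; "newtons" is the grip in N (left out, the last holds). Time passes only in rows, so rows that do not move let the fingers close, or fill a call up. It gives the time, the measured TCP pose, the force, the opening and the grip force at its end, in the units of the state.
- sensors.sense(): the state, without advancing time (a new reading comes with each control period).
- cams.snapshot(name): name is "scene" or "top" or "wrist"; returns the picture (400x640x3 uint8, red, green, blue); there is no depth.
- cams.camera_model(name): a dict with "fx", "fy", "cx", "cy" (pixels), "extrinsics" (4x4, takes a point from world to camera coordinates). Camera axes: x right, y down, z forward; pixel columns grow to the right and rows downward; lengths in m; the calibration is good to about 2 mm. A picture is of the moment at which its call begins: read the wrist's pose just before it. camera_model takes no time and is no camera call; for the wrist camera it gives the pose at the moment of the call.
- order.sign_off(): hands the job in; it is judged then, once.
The state is a dict: "t": time; "q": joint angles; "qd": joint speeds; "tau": joint torques, N m; "tcp_pos": TCP position; "tool_rot": TCP orientation; "force": force on the tool from outside, world axes, zero at the start; "ft_torque": the same for the moment, N m; "finger_gap": opening from 0.0 (shut) to 1.0 (fully open); "gripper_force": force on a finger pad.
Only numpy, scipy, OpenCV 4.12 (cv2) and the standard library are available. Lean on these libraries where they do the work, as an engineer would, in place of code of your own. Each camera call takes 0.05 s, during which the arm holds its last target. There are 200 camera calls.

### The job

Take the steel hinge pin with the blue knob out of the white rack and pin the camera boom to its stand: feed it straight down through the upper ear of the clevis, the eye of the blue boom and the lower ear, until its flange sits flush on the upper ear, then let go. The clevis and the boom are never exactly where they look, so feel the pin in gently and never press it hard (30 N would spoil the holes). Leave the other tools in the rack, the jar and the beaker alone.

Things in the scene. Friction and masses are not known exactly. Their poses are not given: they have to be found in the camera images.
- stand: White camera stand fixed to the bench; origin at bench height under the nominal hole axis, z up. Base plate 10 mm thick, 120 mm wide in x, y = -190 to 80 mm. Post at y = 50 to 72 mm, 101 mm high, with an aluminium clevis. A blue boom runs from it to -y, with a black camera (48 mm diameter, 103 mm high) at y = -165 mm. Nothing within 130 mm of the hole stands above 101 mm.
- clevis_upper (a point): NOMINAL point on the hole axis at the top of the upper ear, 101 mm over the stand's origin, fixed to the stand. Two level ears, 40 x 40 mm: upper z = 89 to 101 mm, hole 13.2 mm in diameter; lower z = 35 to 47 mm, hole 14.5 mm; in line. The clevis is clamped in slots: its true axis is up to 4 mm off this point in x and also in y (not measured). It does not give under 30 N. Holes have no lead-in.
- boom_eye (a point): NOMINAL point 68 mm over the stand's origin: the boom's eye between the ears, hole 13.6 mm in diameter (z = 60 to 66 mm) under a brass funnel that widens to 23 mm at z = 80 mm. Its true axis lies 2 to 3.5 mm from the true clevis axis towards the stand's -y (not measured). The boom slides along y under some 3 N of side force: the pin pushed down the funnel brings it into line, then rubs.
- pin: Steel hinge pin, origin at the lower tip, z along it to the knob. Shaft 12 mm in diameter, 85 mm long, its first 3 mm tapering down to a flat tip of 10 mm. Flange 26 mm in diameter at z = 85 to 90 mm, round blue knob 20 mm in diameter at z = 90 to 130 mm. 0.09 to 0.16 kg. Starts hanging upright by its flange in a rack hole. Seated, the flange rests on the upper ear, tip 16 mm above the bench.
- pin_knob (a point): Centre of the pin's blue knob, 110 mm above its tip, on its axis; grip here.
- pin_nose (a point): Centre of the pin's flat lower tip.
- rack: White fixed rack, origin at bench height under its middle: top plate 50 mm (x) by 210 mm (y), its top at z = 105 mm, with three 14.5 mm holes at y = -70, 0 and 70 mm. One tool hangs in each; which one is where varies; their tops reach up to 155 mm.
- hexdriver_knob (a point): Centre of the red handle (18 mm diameter, 45 mm high) of a hex driver hanging in the rack; bystander.
- probe_knob (a point): Centre of the yellow head (14 mm diameter, 30 mm high) of a steel probe hanging in the rack; bystander.
- jar_center (a point): Centre of an amber jar with a white cap, 64 mm in diameter, 85 mm high, loose on the bench; bystander.
- beaker_center (a point): Centre of a small white beaker, 52 mm in diameter, 50 mm high, loose on the bench; bystander.
Not all that is in view belongs to the job. What is shaped like the pin but pink is not meant.

How it is judged:
On the way, in this order (a step that is already met when the one before it is completed fails the run):
1. the pin is lifted clear of the rack (height (world z) of pin_nose above 0.115 m), for 0.1 s.
2. the pin's tip is through the upper ear and in the boom's eye (z of pin_nose in the frame of stand below 0.07 m and x of pin_nose in the frame of stand between -0.009 and 0.009 m and y of pin_nose in the frame of stand between -0.009 and 0.009 m), for 0.1 s.
At the end, for the whole second after the job is handed in: The pin stands in the clevis through both ears and the boom's eye, flange on the upper ear: its tip is 13 to 18 mm above the bench (16 when flush) and within 8 mm in x and in y of the stand's origin, its axis within 0.06 rad of vertical, slower than 10 mm/s, released (z of pin_nose in the frame of stand between 0.013 and 0.018 m and x of pin_nose in the frame of stand between -0.008 and 0.008 m and y of pin_nose in the frame of stand between -0.008 and 0.008 m and angle between the z axis of pin and the z axis of stand, either way round below 0.06 rad and linear speed of pin below 0.01 m/s); the robot touches nothing.
It fails at once if the pin presses on the stand, clevis or boom with more than 30 N (contact force between pin and stand above 30 N).
It fails at once if the hexdriver is moved by more than 20 mm (distance of hexdriver_knob from where it was at the start of the episode above 0.02 m).
It fails at once if the probe is moved by more than 20 mm (distance of probe_knob from where it was at the start of the episode above 0.02 m).
It fails at once if the jar is moved by more than 20 mm (distance of jar_center from where it was at the start of the episode above 0.02 m).
It fails at once if the beaker is moved by more than 20 mm (distance of beaker_center from where it was at the start of the episode above 0.02 m).
It also fails if it takes over 72 s, if anything falls off the work surface, if the arm or the gripper's body presses on something with over 40 N, if the wrist force passes 120 N, or if a joint passes its speed limit or range.

## Working session

There is one attempt and no reset: what is moved stays moved. The work goes in short steps, Python scripts to look and compute and a tool call to move; the robot and the scene stay as the last step left them, time stands still between calls to the robot, and variables do not carry over. Pictures are saved under pics/ and viewed, at most 10 in all, crops included, and the job is handed in when it is done.

Besides the shell and the picture viewer there is one more tool, called after "Request:" as a command line: name --argument value ..., lists and objects as JSON in quotes. move_arm: Moves the arm, as the interface text tells. Scaled input: -1 to 1 covers 25 mm each way for a shift and 30 degrees each way for a turn. Its arguments: {"type":"object","properties":{"targets":{"type":"array"},"claw":{"type":"number"},"newtons":{"type":"number"}},"required":["targets"]}

```bash
ls; mkdir -p pics; python3 - <<'E'
from station import sensors,cams,manip
import cv2,numpy as np
s=sensors.sense();print(s['t'],s['tcp_pos'],s['tool_rot'],s['force'],manip.grasp_offset)
for n in ('scene','top'):
    im=cams.snapshot(n);cv2.imwrite(f'pics/{n}0.png',im[:,:,::-1]);m=cams.camera_model(n)
    E=np.array(m['extrinsics']);print(n,m['fx'],m['cx'],m['cy'],(-E[:3,:3].T@E[:3,3]).round(3),E[:3,:3].round(3).tolist())
E
```

```text
pics
0.0 [0.18364027 0.59666353 0.23033038] [ 1.48858323e-01  9.88857946e-01 -1.02181836e-03 -3.43692846e-04] [-0.51266898  0.39628017  0.0040211 ] 0.0187
scene 415.164718735278 325.46574883492303 191.74171534859002 [1.052 0.61  0.612] [[-0.652, 0.757, -0.022], [0.468, 0.38, -0.798], [-0.596, -0.531, -0.602]]
top 444.4983322840726 322.23440638633866 197.7899069390628 [0.513 0.16  1.059] [[0.028, -1.0, -0.008], [-0.998, -0.028, -0.063], [0.062, 0.01, -0.998]]
```

View pics/scene0.png

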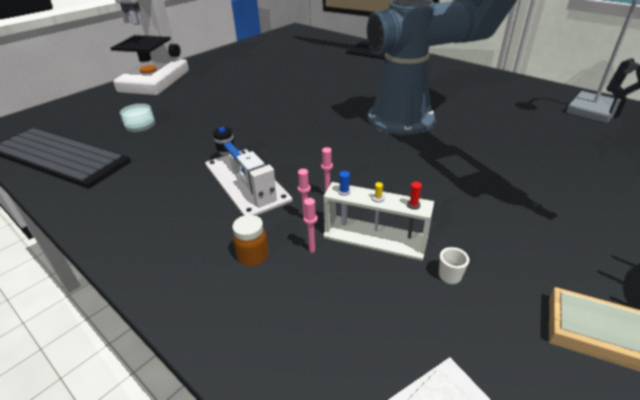

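View pics/top0.png

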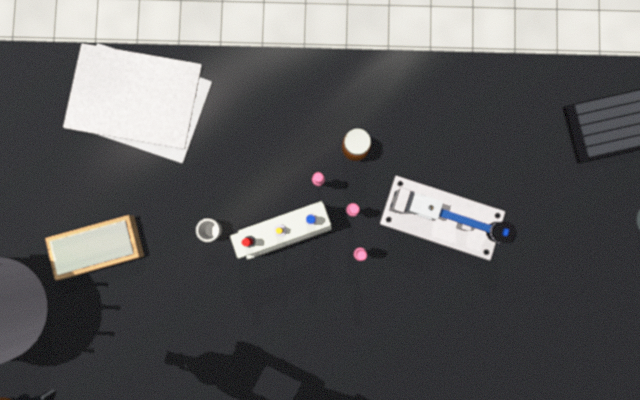

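The scene picture has the blue knob at (345,181) at the rack's end, next to yellow (379,188) and red (415,195). The top picture has blue (311,218), yellow (280,231) and red (248,242).

Things that could be mistaken for the pin:
- Pink look-alikes at top (318,178), (353,209) and (360,254).
- The blue dot on the camera at top (505,231).
- The blue boom at top (465,220).

I choose top (311,218), the blue knob in the rack. The stand's base plate spans top (381–505, 177–260), with the clevis near (430,207).

```bash
cat > h.py <<'E'
import numpy as np,cv2
from station import sensors,cams,manip
def ray(m,p):
    E=np.array(m['extrinsics']);R=E[:3,:3];c=-R.T@E[:3,3]
    d=R.T@np.array([(p[0]-m['cx'])/m['fx'],(p[1]-m['cy'])/m['fy'],1]);return c,d
def onz(m,p,z):
    c,d=ray(m,p);return c+d*(z-c[2])/d[2]
def cross(a,b):
    (c1,d1),(c2,d2)=a,b
    t=np.linalg.lstsq(np.c_[d1,-d2],c2-c1,rcond=None)[0]
    p,q=c1+t[0]*d1,c2+t[1]*d2;return (p+q)/2,np.linalg.norm(p-q)
def blobs(im,lo,hi,mn=15):
    hsv=cv2.cvtColor(im,cv2.COLOR_RGB2HSV);k=cv2.inRange(hsv,lo,hi)
    n,l,s,c=cv2.connectedComponentsWithStats(k);return [(c[i].round(1),s[i]) for i in range(1,n) if s[i][4]>=mn]
E
python3 - <<'E'
from h import *
T=cv2.imread('pics/top0.png')[:,:,::-1].copy();S=cv2.imread('pics/scene0.png')[:,:,::-1].copy()
mt,ms=cams.camera_model('top'),cams.camera_model('scene')
B=((105,130,60),(125,255,255))
bt=min(blobs(T,*B),key=lambda b:np.hypot(*(b[0]-(311,218))));bs=min(blobs(S,*B),key=lambda b:np.hypot(*(b[0]-(345,181))))
print(bt,bs,cross(ray(mt,bt[0]),ray(ms,bs[0])),onz(mt,bt[0],.145))
for c,lo,hi,p,q in (('red',(0,150,90),(8,255,255),(248,242),(415,195)),('yel',(20,150,90),(35,255,255),(280,231),(379,188)),('pink',(160,60,90),(178,200,255),(318,178),(310,210)),('pink',(160,60,90),(178,200,255),(353,209),(304,178)),('pink',(160,60,90),(178,200,255),(360,254),(327,155))):
    a=min(blobs(T,lo,hi),key=lambda b:np.hypot(*(b[0]-p)));b=min(blobs(S,lo,hi),key=lambda b:np.hypot(*(b[0]-q)))
    print(c,a[0],b[0],cross(ray(mt,a[0]),ray(ms,b[0])))
print('jar',onz(mt,(357,141),.085),'beaker',onz(mt,(208,230),.05))
# base plate corners at z=.01 from white mask hull
hsv=cv2.cvtColor(T,cv2.COLOR_RGB2HSV);k=cv2.inRange(hsv,(0,0,130),(180,50,255));k[:, :372]=0;k[:,525:]=0;k[:160]=0;k[280:]=0
pts=cv2.findNonZero(k);h=cv2.convexHull(pts);ap=cv2.approxPolyDP(h,6,True)[:,0]
P=np.array([onz(mt,p,.01) for p in ap]);print(ap.tolist(),P.round(4).tolist());print([np.linalg.norm(P[i]-P[i-1]).round(3) for i in range(len(P))])
c=T[160:280,290:530];v=cv2.resize(c[:,:,::-1],None,fx=3.3,fy=3.3,interpolation=cv2.INTER_CUBIC);cv2.imwrite('pics/crop1.png',v)
E
```

```text
(array([310.5, 218.9]), array([307, 215,   8,   8,  54], dtype=int32)) (array([344.1, 179.9]), array([339, 170,  11,  22, 201], dtype=int32)) (array([0.5261427 , 0.19191889, 0.13450254]), np.float64(0.00020801701777850025)) [0.52605767 0.19147458 0.145     ]
red [246.6 241.5] [415.1 192.3] (array([0.47570066, 0.32268796, 0.13647099]), np.float64(0.0003485822178888589))
yel [279.2 230.3] [378.4 188.5] (array([0.50060075, 0.25678511, 0.12890137]), np.float64(0.0003160455400679882))
pink [317.6 178.5] [307.5 206.4] (array([0.61484528, 0.17783082, 0.11541626]), np.float64(0.0056885638407520745))
pink [352.5 209.2] [326.6 164.6] (array([0.53405454, 0.12369472, 0.14826649]), np.float64(0.045311898283667676))
pink [359.7 253.9] [326.6 164.6] (array([0.45444382, 0.0842685 , 0.08962866]), np.float64(0.0008979156565680498))
jar [0.70178544 0.09588027 0.085     ] beaker [0.49577693 0.42642547 0.05      ]
[[504, 211], [490, 259], [380, 223], [395, 176]] [[0.5593, -0.2583, 0.01], [0.4462, -0.226, 0.01], [0.5229, 0.0324, 0.01], [0.635, -0.0009, 0.01]]
[np.float64(0.268), np.float64(0.118), np.float64(0.27), np.float64(0.117)]
```

View pics/crop1.png

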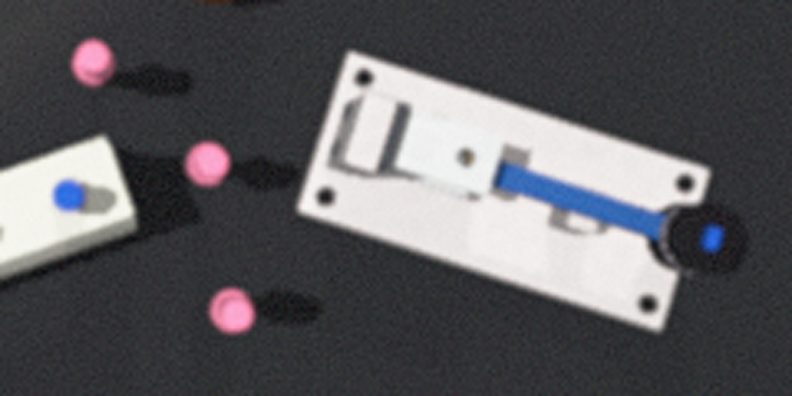

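The crop shows the rack's blue knob at crop (68,195), clearly not pink, and the clevis hole at crop (466,156), which is top pixel (431.2,207.3). The plate measures 268–270 × 118 mm, and the knob centre comes out at z = 0.1345, against 0.130 expected. Both fit, so I move.

Request:
move_arm --targets '[{"dx":0.84,"dy":-1,"rz":-0.174},{"dx":0.84,"dy":-1,"rz":-0.174},{"dx":0.84,"dy":-1,"rz":-0.174},{"dx":0.84,"dy":-1,"rz":-0.174},{"dx":0.84,"dy":-1,"rz":-0.174},{"dx":0.84,"dy":-1,"rz":-0.174},{"dx":0.84,"dy":-1,"rz":-0.174},{"dx":0.84,"dy":-1,"rz":-0.174},{"dx":0.84,"dy":-1,"rz":-0.174},{"dx":0.84,"dy":-1,"rz":-0.174}]' --claw 100 --newtons 60

```text
schema error: expected keys dx, dy, dz, rx, ry, rz
```

Request:
move_arm --targets '[{"dx":0.66,"dy":-0.77},{"dx":0.66,"dy":-0.77},{"dx":0.66,"dy":-0.77},{"dx":0.66,"dy":-0.77},{"dx":0.66,"dy":-0.77},{"dx":0.66,"dy":-0.77},{"dx":0.66,"dy":-0.77},{"dx":0.66,"dy":-0.77},{},{}]'

```text
schema error: expected keys dx, dy, dz, rx, ry, rz
```

```bash
python3 - <<'E'
from h import *
from scipy.spatial.transform import Rotation as R
s=sensors.sense();m=cams.camera_model('wrist');im=cams.snapshot('wrist');cv2.imwrite('pics/w1.png',im[:,:,::-1])
print(s['t'],s['tcp_pos'],R.from_quat(s['tool_rot']).as_matrix().round(3).tolist(),s['force'])
for b in blobs(im,(105,130,60),(125,255,255),40): print(b,onz(m,b[0],.13),ray(m,b[0])[0])
mt=cams.camera_model('top');h=onz(mt,(431.2,207.3),.101);o=np.array([.5564,-.0604]);y=np.array([.282,.959])
d=h[:2]-o;print('hole top',h,'in stand x,y',d@[y[1],-y[0]],d@y)
E
```

```text
0.1 [0.18368415 0.59673618 0.23043754] [[-0.956, 0.294, -0.001], [0.294, 0.956, -0.002], [0.0, -0.002, -1.0]] [ 0.01201071  0.21392997 -0.36729678]
hole top [ 0.5588827  -0.06590428  0.101     ] in stand x,y 0.003933118674937314 -0.004578477641434818
```

View pics/w1.png

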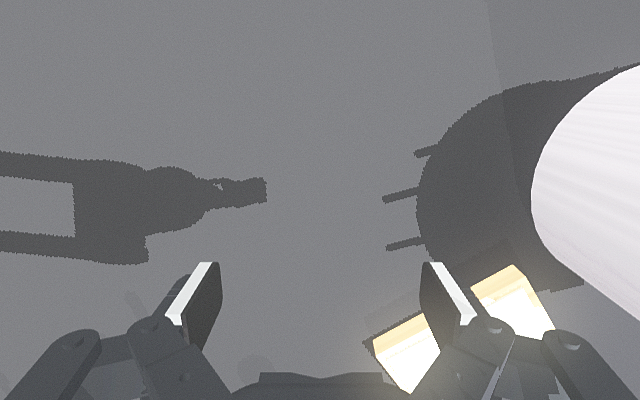

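Both moves were refused because every row needs all six keys. The picture therefore shows the start pose, with the finger pads at (200,290) and (445,290) and only bench and shadows otherwise. I'll resend with full rows.

Request:
move_arm --targets '[{"dx":0.84,"dy":-1,"dz":0,"rx":0,"ry":0,"rz":-0.174},{"dx":0.84,"dy":-1,"dz":0,"rx":0,"ry":0,"rz":-0.174},{"dx":0.84,"dy":-1,"dz":0,"rx":0,"ry":0,"rz":-0.174},{"dx":0.84,"dy":-1,"dz":0,"rx":0,"ry":0,"rz":-0.174},{"dx":0.84,"dy":-1,"dz":0,"rx":0,"ry":0,"rz":-0.174},{"dx":0.84,"dy":-1,"dz":0,"rx":0,"ry":0,"rz":-0.174},{"dx":0.84,"dy":-1,"dz":0,"rx":0,"ry":0,"rz":-0.174},{"dx":0.84,"dy":-1,"dz":0,"rx":0,"ry":0,"rz":-0.174},{"dx":0.84,"dy":-1,"dz":0,"rx":0,"ry":0,"rz":-0.174},{"dx":0.84,"dy":-1,"dz":0,"rx":0,"ry":0,"rz":-0.174}]' --claw 100 --newtons 60

```text
t: 1.4
tcp_pos: [0.3944, 0.3464, 0.2311]
tool_rot: [0.57, 0.822, -0.0, -0.0]
force: [0.2, 0.5, -0.7]
finger_gap: 0.999
gripper_force: 0.0
```

Request:
move_arm --targets '[{"dx":0.66,"dy":-0.77,"dz":0,"rx":0,"ry":0,"rz":0},{"dx":0.66,"dy":-0.77,"dz":0,"rx":0,"ry":0,"rz":0},{"dx":0.66,"dy":-0.77,"dz":0,"rx":0,"ry":0,"rz":0},{"dx":0.66,"dy":-0.77,"dz":0,"rx":0,"ry":0,"rz":0},{"dx":0.66,"dy":-0.77,"dz":0,"rx":0,"ry":0,"rz":0},{"dx":0.66,"dy":-0.77,"dz":0,"rx":0,"ry":0,"rz":0},{"dx":0.66,"dy":-0.77,"dz":0,"rx":0,"ry":0,"rz":0},{"dx":0.66,"dy":-0.77,"dz":0,"rx":0,"ry":0,"rz":0},{"dx":0,"dy":0,"dz":0,"rx":0,"ry":0,"rz":0},{"dx":0,"dy":0,"dz":0,"rx":0,"ry":0,"rz":0}]'

```text
t: 2.65
tcp_pos: [0.5251, 0.1937, 0.231]
tool_rot: [0.569, 0.823, -0.0, -0.001]
force: [-0.0, 0.2, 0.2]
finger_gap: 1.0
gripper_force: 0.0
```

```bash
python3 - <<'E'
from h import *
from scipy.spatial.transform import Rotation as R
s=sensors.sense();m=cams.camera_model('wrist');im=cams.snapshot('wrist');cv2.imwrite('pics/w2.png',im[:,:,::-1])
print(s['t'],s['tcp_pos'],R.from_quat(s['tool_rot']).as_matrix().round(3).tolist(),s['force'])
for b in blobs(im,(105,130,60),(125,255,255),40): print(b,onz(m,b[0],.13),ray(m,b[0])[0])
E
```

```text
2.65 [0.52507248 0.19367505 0.23100357] [[-0.353, 0.936, -0.001], [0.936, 0.353, 0.0], [0.001, -0.001, -1.0]] [-0.02175907  0.19416343  0.21051189]
(array([324. , 206.7]), array([310, 182,  28,  40, 633], dtype=int32)) [0.52917756 0.18761519 0.13      ] [0.49637945 0.26874478 0.37348361]
```

View pics/w2.png

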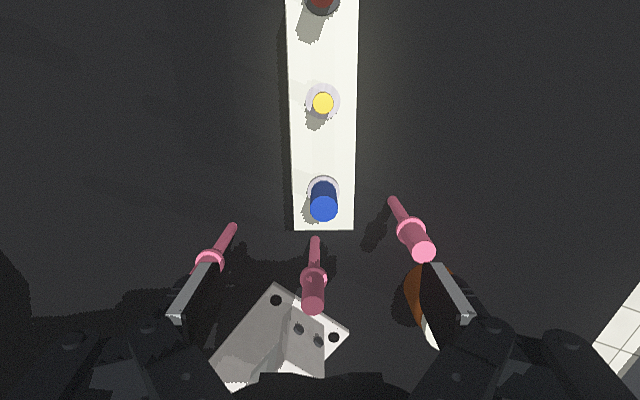

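The wrist picture shows the blue knob at (324,207) with its rack neighbours yellow (323,102) and red (323,5). Pink pins are at (215,250), (313,290) and (420,245), all outside the finger paths. The knob is at about (0.5265, 0.1918), so I shift 1.4/-1.9 mm, descend and close.

Request:
move_arm --targets '[{"dx":0.056,"dy":-0.076,"dz":-0.5,"rx":0,"ry":0,"rz":0},{"dx":0,"dy":0,"dz":-0.5,"rx":0,"ry":0,"rz":0},{"dx":0,"dy":0,"dz":-0.6,"rx":0,"ry":0,"rz":0},{"dx":0,"dy":0,"dz":-0.6,"rx":0,"ry":0,"rz":0},{"dx":0,"dy":0,"dz":-0.6,"rx":0,"ry":0,"rz":0},{"dx":0,"dy":0,"dz":-0.6,"rx":0,"ry":0,"rz":0},{"dx":0,"dy":0,"dz":-0.6,"rx":0,"ry":0,"rz":0},{"dx":0,"dy":0,"dz":-0.6,"rx":0,"ry":0,"rz":0},{"dx":0,"dy":0,"dz":0,"rx":0,"ry":0,"rz":0},{"dx":0,"dy":0,"dz":0,"rx":0,"ry":0,"rz":0}]'

```text
t: 3.95
tcp_pos: [0.5277, 0.1914, 0.1165]
tool_rot: [0.569, 0.823, 0.0, 0.0]
force: [0.0, -0.1, 0.1]
finger_gap: 0.998
gripper_force: 0.0
```

Request:
move_arm --targets '[{"dx":0,"dy":0,"dz":0,"rx":0,"ry":0,"rz":0},{"dx":0,"dy":0,"dz":0,"rx":0,"ry":0,"rz":0},{"dx":0,"dy":0,"dz":0,"rx":0,"ry":0,"rz":0},{"dx":0,"dy":0,"dz":0,"rx":0,"ry":0,"rz":0},{"dx":0,"dy":0,"dz":0,"rx":0,"ry":0,"rz":0},{"dx":0,"dy":0,"dz":0,"rx":0,"ry":0,"rz":0},{"dx":0,"dy":0,"dz":0,"rx":0,"ry":0,"rz":0},{"dx":0,"dy":0,"dz":0,"rx":0,"ry":0,"rz":0},{"dx":0,"dy":0,"dz":0,"rx":0,"ry":0,"rz":0},{"dx":0,"dy":0,"dz":0,"rx":0,"ry":0,"rz":0}]' --claw 0 --newtons 60

```text
t: 5.2
tcp_pos: [0.5276, 0.1915, 0.1167]
tool_rot: [0.569, 0.823, 0.0, 0.0]
force: [-0.4, -0.0, 5.9]
finger_gap: 0.216
gripper_force: 58.5
```

Gripped: the opening is about 18–20 mm, the knob's size. Now I lift the pin.

Request:
move_arm --targets '[{"dx":0,"dy":0,"dz":0.3,"rx":0,"ry":0,"rz":0},{"dx":0,"dy":0,"dz":0.5,"rx":0,"ry":0,"rz":0},{"dx":0,"dy":0,"dz":0.8,"rx":0,"ry":0,"rz":0},{"dx":0,"dy":0,"dz":0.8,"rx":0,"ry":0,"rz":0},{"dx":0,"dy":0,"dz":0.8,"rx":0,"ry":0,"rz":0},{"dx":0,"dy":0,"dz":0.8,"rx":0,"ry":0,"rz":0},{"dx":0,"dy":0,"dz":0.8,"rx":0,"ry":0,"rz":0},{"dx":0,"dy":0,"dz":0.8,"rx":0,"ry":0,"rz":0},{"dx":0,"dy":0,"dz":0.4,"rx":0,"ry":0,"rz":0},{"dx":0,"dy":0,"dz":0,"rx":0,"ry":0,"rz":0}]'

```text
t: 6.45
tcp_pos: [0.5275, 0.1914, 0.267]
tool_rot: [0.569, 0.823, 0.0, 0.0]
force: [0.4, 0.2, -1.1]
finger_gap: 0.219
gripper_force: 58.7
```

```bash
python3 - <<'E'
from h import *
s=sensors.sense();print(s['t'],s['tcp_pos'],s['force'],s['ft_torque'],s['finger_gap'])
W=cams.snapshot('wrist');T=cams.snapshot('top');S=cams.snapshot('scene')
for n,i in (('w3',W),('t3',T),('s3',S)): cv2.imwrite(f'pics/{n}.png',i[:,:,::-1])
B=((105,130,60),(125,255,255))
for n,i in (('top',T),('scene',S),('wrist',W)): print(n,[(b[0].tolist(),b[1].tolist()) for b in blobs(i,*B,25)])
c=cv2.resize(S[60:260,200:440,::-1],None,fx=2,fy=2,interpolation=cv2.INTER_CUBIC)
w=cv2.resize(W[:,:,::-1],(480,300));out=np.zeros((400,960,3),np.uint8);out[:,:480]=c;out[:300,480:]=w
cv2.imwrite('pics/m3.png',cv2.resize(out,(800,333)))
E
```

```text
6.45 [0.52747226 0.19141241 0.2669985 ] [ 0.3512301   0.19420711 -1.08215975] [-0.00868063 -0.01279228 -0.01331245] 0.21877918217869338
top [([465.0, 220.4], [440, 210, 51, 24, 327]), ([505.4, 231.8], [502, 228, 8, 9, 60])]
scene [([245.8, 18.1], [232, 0, 28, 41, 903]), ([349.9, 110.6], [348, 102, 4, 20, 39]), ([221.5, 129.3], [218, 126, 8, 7, 46]), ([231.2, 148.6], [223, 142, 16, 17, 137])]
wrist [([320.4, 285.5], [296, 240, 50, 88, 3664])]
```

View pics/m3.png

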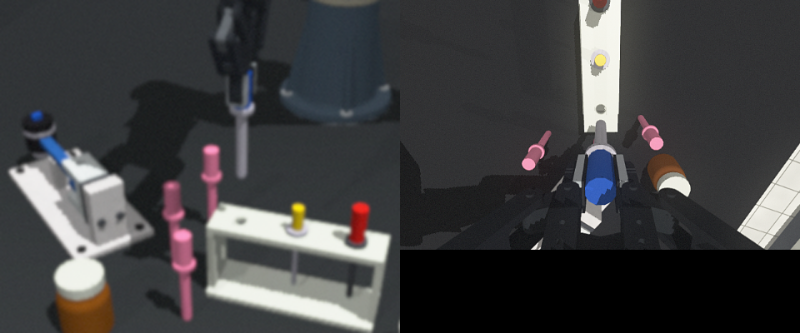

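The picture shows the pin hanging upright in the gripper, the rack's end hole empty and the neighbours undisturbed. I carry it over to the clevis.

Request:
move_arm --targets '[{"dx":0.12,"dy":-0.5,"dz":0,"rx":0,"ry":0,"rz":0},{"dx":0.12,"dy":-1,"dz":0,"rx":0,"ry":0,"rz":0},{"dx":0.12,"dy":-1,"dz":0,"rx":0,"ry":0,"rz":0},{"dx":0.12,"dy":-1,"dz":0,"rx":0,"ry":0,"rz":0},{"dx":0.12,"dy":-1,"dz":0,"rx":0,"ry":0,"rz":0},{"dx":0.12,"dy":-1,"dz":0,"rx":0,"ry":0,"rz":0},{"dx":0.12,"dy":-1,"dz":0,"rx":0,"ry":0,"rz":0},{"dx":0.12,"dy":-1,"dz":0,"rx":0,"ry":0,"rz":0},{"dx":0.12,"dy":-1,"dz":0,"rx":0,"ry":0,"rz":0},{"dx":0.12,"dy":-1,"dz":0,"rx":0,"ry":0,"rz":0}]'

```text
t: 7.85
tcp_pos: [0.5571, -0.0478, 0.2657]
tool_rot: [0.569, 0.822, -0.0, -0.0]
force: [-0.6, -0.2, -1.1]
finger_gap: 0.216
gripper_force: 58.7
```

Request:
move_arm --targets '[{"dx":0.06,"dy":-0.5,"dz":0,"rx":0,"ry":0,"rz":0},{"dx":0,"dy":-0.3,"dz":-0.3,"rx":0,"ry":0,"rz":0},{"dx":0,"dy":0,"dz":-0.4,"rx":0,"ry":0,"rz":0},{"dx":0,"dy":0,"dz":-0.4,"rx":0,"ry":0,"rz":0},{"dx":0,"dy":0,"dz":-0.4,"rx":0,"ry":0,"rz":0},{"dx":0,"dy":0,"dz":-0.3,"rx":0,"ry":0,"rz":0},{"dx":0,"dy":0,"dz":0,"rx":0,"ry":0,"rz":0},{"dx":0,"dy":0,"dz":0,"rx":0,"ry":0,"rz":0},{"dx":0,"dy":0,"dz":0,"rx":0,"ry":0,"rz":0},{"dx":0,"dy":0,"dz":0,"rx":0,"ry":0,"rz":0}]'

```text
t: 9.1
tcp_pos: [0.559, -0.0662, 0.2217]
tool_rot: [0.569, 0.823, 0.0, 0.0]
force: [-0.6, 0.1, -1.3]
finger_gap: 0.214
gripper_force: 58.7
```

```bash
python3 - <<'E'
from h import *
s=sensors.sense();print(s['t'],s['tcp_pos'],s['force'],s['ft_torque'])
W=cams.snapshot('wrist');S=cams.snapshot('scene')
for n,i in (('w4',W),('s4',S)): cv2.imwrite(f'pics/{n}.png',i[:,:,::-1])
m=cams.camera_model('wrist');E=np.array(m['extrinsics'])
def pr(m,p):
    E=np.array(m['extrinsics']);q=E[:3,:3]@p+E[:3,3];return q[0]/q[2]*m['fx']+m['cx'],q[1]/q[2]*m['fy']+m['cy']
t=s['tcp_pos'];print('nose exp',pr(m,np.array([t[0],t[1],t[2]-.097])),pr(cams.camera_model('scene'),np.array([t[0],t[1],t[2]-.097])))
c=cv2.resize(W[100:300,220:420,::-1],(500,500),interpolation=cv2.INTER_CUBIC)
d=cv2.resize(S[110:230,200:320,::-1],(300,300),interpolation=cv2.INTER_CUBIC)
out=np.zeros((500,800,3),np.uint8);out[:,:500]=c;out[:300,500:]=d;cv2.imwrite('pics/m4.png',out)
E
```

```text
9.1 [ 0.55903769 -0.06618672  0.22166622] [-0.59533464  0.13344196 -1.29509316] [-0.0057937  -0.03675855 -0.0445934 ]
nose exp (np.float64(321.618057891774), np.float64(199.39974072991907)) (np.float64(246.52969040994847), np.float64(148.60235308456132))
```

View pics/m4.png

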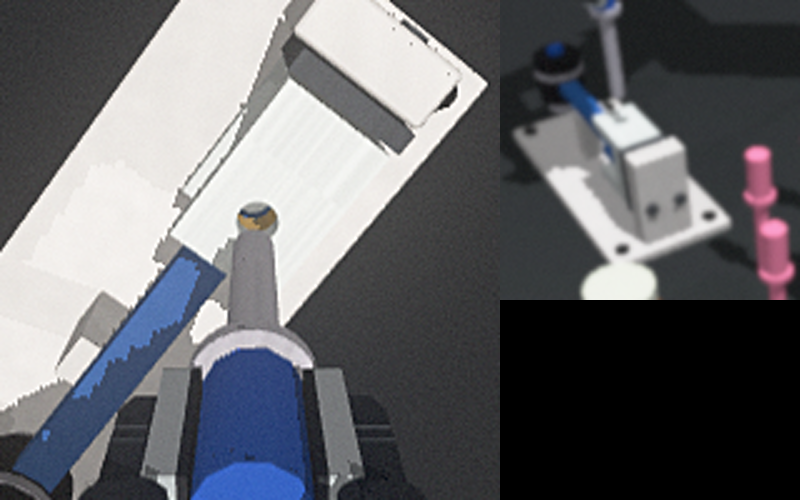

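The wrist crop shows the clevis hole, with brass and blue visible below, at crop (257.5,220.5), which is image (323,188.3). The pin tip overlaps its near edge, with the tip's far edge at crop y≈233. The scene crop shows the pin above the ear. I'll work out the offset.

```bash
python3 - <<'E'
from h import *
W=cv2.imread('pics/w4.png').astype(int);m=cams.camera_model('wrist');s=sensors.sense();t=np.array(s['tcp_pos'])
E=np.array(m['extrinsics'])
def pr(p): q=E[:3,:3]@p+E[:3,3];return (q[:2]/q[2]*[m['fx'],m['fy']]+[m['cx'],m['cy']]).round(1)
hole=onz(m,(323.0,188.3),.101);print(m['fx'],'hole',hole,'diff mm',(hole-t)[:2]*1e3)
tx=np.array([-.353,.936,0]);
for r,z in ((.005,.0),(.006,.003)): print('tip edge exp',pr(t+[0,0,-.097+z]+r*tx))
print('hole rim pts',[pr(hole+.0066*np.array([np.cos(a),np.sin(a),0])) for a in np.arange(0,6.2,.785)])
for y in range(176,206): print(y,W[y,316:331].sum(1)//3)
E
```

```text
345.3828793646285 hole [ 0.55966617 -0.06452107  0.101     ] diff mm [0.73385029 1.63325207]
tip edge exp [321.5 192.7]
tip edge exp [321.5 192.7]
hole rim pts [array([330.7, 191.1]), array([330.6, 185. ]), array([326. , 180.8]), array([319.6, 181. ]), array([315.2, 185.5]), array([315.5, 191.6]), array([320.1, 195.7]), array([326.4, 195.5])]
176 [238 236 238 239 239 238 237 238 239 238 238 237 240 242 235]
177 [237 238 238 238 237 237 238 238 239 237 237 241 240 239 239]
178 [237 237 236 237 238 240 239 239 238 238 238 242 238 237 240]
179 [238 239 239 241 241 243 245 243 241 243 243 241 238 240 242]
180 [238 241 242 247 239 228 221 224 227 242 251 243 243 241 241]
181 [240 245 231 194 178 166 170 167 166 182 201 235 253 243 241]
182 [250 213 167 149 151 152 152 146 152 159 138 140 214 253 241]
183 [178 141 153 156 165 164 157 159 165 125  91  67 117 216 249]
184 [ 75  78 112 149 148 143 139 124 108  85  75  88  94 121 245]
185 [ 57  60  69  92  92  90  94  80  72  73  91 107 105  93 173]
186 [122 113 102  62  64  63  67  76  81  99 107 106 102  89 116]
187 [136 136 141 130 135 127 
[... 524 characters left out ...]
137 132 133 136 137 129 127 190 253 243]
196 [129 129 131 131 131 134 131 136 135 135 135 131 143 255 243]
197 [127 131 134 136 133 134 132 135 133 135 135 135 121 219 245]
198 [129 131 131 133 137 134 135 136 134 133 138 136 124 191 248]
199 [132 135 131 135 134 129 132 131 135 133 136 136 125 195 247]
200 [132 133 137 134 129 134 135 132 136 136 134 131 127 167 247]
201 [129 133 130 138 136 132 138 134 135 136 134 132 122 155 250]
202 [130 136 133 134 132 134 136 134 139 134 135 137 127 155 253]
203 [133 108 138 134 134 136 133 133 141 138 137 136 126 133 253]
204 [128 123 130 135 133 134 129 134 134 134 139 135 128 122 249]
205 [132 130 131 137 134 134 129 128 132 137 132 136 130 122 251]
```

Needed shift is about +1.0 mm in x and +0.9 mm in y. I expect contact at TCP z ≈ 0.1977, so I descend to just above it.

Request:
move_arm --targets '[{"dx":0.04,"dy":0.036,"dz":-0.2,"rx":0,"ry":0,"rz":0},{"dx":0,"dy":0,"dz":-0.2,"rx":0,"ry":0,"rz":0},{"dx":0,"dy":0,"dz":-0.2,"rx":0,"ry":0,"rz":0},{"dx":0,"dy":0,"dz":-0.1,"rx":0,"ry":0,"rz":0},{"dx":0,"dy":0,"dz":-0.1,"rx":0,"ry":0,"rz":0},{"dx":0,"dy":0,"dz":-0.06,"rx":0,"ry":0,"rz":0},{"dx":0,"dy":0,"dz":-0.04,"rx":0,"ry":0,"rz":0},{"dx":0,"dy":0,"dz":0,"rx":0,"ry":0,"rz":0},{"dx":0,"dy":0,"dz":0,"rx":0,"ry":0,"rz":0},{"dx":0,"dy":0,"dz":0,"rx":0,"ry":0,"rz":0}]'

```text
t: 10.45
tcp_pos: [0.5599, -0.0652, 0.1989]
tool_rot: [0.569, 0.823, 0.0, 0.0]
force: [-0.3, 0.7, -1.1]
finger_gap: 0.213
gripper_force: 58.7
```

Request:
move_arm --targets '[{"dx":0,"dy":0,"dz":-0.02,"rx":0,"ry":0,"rz":0},{"dx":0,"dy":0,"dz":-0.02,"rx":0,"ry":0,"rz":0},{"dx":0,"dy":0,"dz":-0.02,"rx":0,"ry":0,"rz":0},{"dx":0,"dy":0,"dz":-0.02,"rx":0,"ry":0,"rz":0},{"dx":0,"dy":0,"dz":-0.01,"rx":0,"ry":0,"rz":0},{"dx":0,"dy":0,"dz":0,"rx":0,"ry":0,"rz":0},{"dx":0,"dy":0,"dz":0,"rx":0,"ry":0,"rz":0},{"dx":0,"dy":0,"dz":0,"rx":0,"ry":0,"rz":0},{"dx":0,"dy":0,"dz":0,"rx":0,"ry":0,"rz":0},{"dx":0,"dy":0,"dz":0,"rx":0,"ry":0,"rz":0}]'

```text
t: 11.7
tcp_pos: [0.5599, -0.0652, 0.1966]
tool_rot: [0.569, 0.823, -0.0, 0.0]
force: [0.5, 0.5, -1.5]
finger_gap: 0.214
gripper_force: 58.7
```

No contact force 1 mm below the expected contact height. I keep feeling downward.

Request:
move_arm --targets '[{"dx":0,"dy":0,"dz":-0.02,"rx":0,"ry":0,"rz":0},{"dx":0,"dy":0,"dz":-0.02,"rx":0,"ry":0,"rz":0},{"dx":0,"dy":0,"dz":-0.02,"rx":0,"ry":0,"rz":0},{"dx":0,"dy":0,"dz":-0.02,"rx":0,"ry":0,"rz":0},{"dx":0,"dy":0,"dz":0,"rx":0,"ry":0,"rz":0},{"dx":0,"dy":0,"dz":0,"rx":0,"ry":0,"rz":0},{"dx":0,"dy":0,"dz":0,"rx":0,"ry":0,"rz":0},{"dx":0,"dy":0,"dz":0,"rx":0,"ry":0,"rz":0},{"dx":0,"dy":0,"dz":0,"rx":0,"ry":0,"rz":0},{"dx":0,"dy":0,"dz":0,"rx":0,"ry":0,"rz":0}]'

```text
t: 12.95
tcp_pos: [0.5598, -0.0652, 0.1946]
tool_rot: [0.569, 0.823, -0.0, -0.0]
force: [0.0, 0.2, -2.3]
finger_gap: 0.218
gripper_force: 58.7
```

Request:
move_arm --targets '[{"dx":0,"dy":0,"dz":-0.02,"rx":0,"ry":0,"rz":0},{"dx":0,"dy":0,"dz":-0.02,"rx":0,"ry":0,"rz":0},{"dx":0,"dy":0,"dz":-0.02,"rx":0,"ry":0,"rz":0},{"dx":0,"dy":0,"dz":-0.02,"rx":0,"ry":0,"rz":0},{"dx":0,"dy":0,"dz":-0.02,"rx":0,"ry":0,"rz":0},{"dx":0,"dy":0,"dz":0,"rx":0,"ry":0,"rz":0},{"dx":0,"dy":0,"dz":0,"rx":0,"ry":0,"rz":0},{"dx":0,"dy":0,"dz":0,"rx":0,"ry":0,"rz":0},{"dx":0,"dy":0,"dz":0,"rx":0,"ry":0,"rz":0},{"dx":0,"dy":0,"dz":0,"rx":0,"ry":0,"rz":0}]'

```text
t: 14.2
tcp_pos: [0.5598, -0.0652, 0.1921]
tool_rot: [0.569, 0.823, 0.0, -0.0]
force: [0.4, -1.0, -1.8]
finger_gap: 0.218
gripper_force: 58.7
```

The tip is in the upper ear, 5.6 mm down without load. I feed on to just above the funnel contact.

Request:
move_arm --targets '[{"dx":0,"dy":0,"dz":-0.06,"rx":0,"ry":0,"rz":0},{"dx":0,"dy":0,"dz":-0.06,"rx":0,"ry":0,"rz":0},{"dx":0,"dy":0,"dz":-0.06,"rx":0,"ry":0,"rz":0},{"dx":0,"dy":0,"dz":-0.06,"rx":0,"ry":0,"rz":0},{"dx":0,"dy":0,"dz":-0.06,"rx":0,"ry":0,"rz":0},{"dx":0,"dy":0,"dz":-0.06,"rx":0,"ry":0,"rz":0},{"dx":0,"dy":0,"dz":-0.06,"rx":0,"ry":0,"rz":0},{"dx":0,"dy":0,"dz":-0.06,"rx":0,"ry":0,"rz":0},{"dx":0,"dy":0,"dz":-0.06,"rx":0,"ry":0,"rz":0},{"dx":0,"dy":0,"dz":-0.06,"rx":0,"ry":0,"rz":0}]'

```text
t: 15.45
tcp_pos: [0.5599, -0.0652, 0.177]
tool_rot: [0.569, 0.823, 0.0, 0.0]
force: [0.1, -0.1, -1.3]
finger_gap: 0.213
gripper_force: 58.7
```

Request:
move_arm --targets '[{"dx":0,"dy":0,"dz":-0.04,"rx":0,"ry":0,"rz":0},{"dx":0,"dy":0,"dz":-0.04,"rx":0,"ry":0,"rz":0},{"dx":0,"dy":0,"dz":-0.04,"rx":0,"ry":0,"rz":0},{"dx":0,"dy":0,"dz":-0.04,"rx":0,"ry":0,"rz":0},{"dx":0,"dy":0,"dz":-0.04,"rx":0,"ry":0,"rz":0},{"dx":0,"dy":0,"dz":-0.04,"rx":0,"ry":0,"rz":0},{"dx":0,"dy":0,"dz":-0.04,"rx":0,"ry":0,"rz":0},{"dx":0,"dy":0,"dz":0,"rx":0,"ry":0,"rz":0},{"dx":0,"dy":0,"dz":0,"rx":0,"ry":0,"rz":0},{"dx":0,"dy":0,"dz":0,"rx":0,"ry":0,"rz":0}]'

```text
t: 16.7
tcp_pos: [0.5598, -0.0652, 0.17]
tool_rot: [0.569, 0.823, -0.0, -0.0]
force: [0.3, -0.4, -1.5]
finger_gap: 0.219
gripper_force: 58.7
```

Tip at about z = 0.073. I continue slowly through the funnel.

Request:
move_arm --targets '[{"dx":0,"dy":0,"dz":-0.02,"rx":0,"ry":0,"rz":0},{"dx":0,"dy":0,"dz":-0.02,"rx":0,"ry":0,"rz":0},{"dx":0,"dy":0,"dz":-0.02,"rx":0,"ry":0,"rz":0},{"dx":0,"dy":0,"dz":-0.02,"rx":0,"ry":0,"rz":0},{"dx":0,"dy":0,"dz":-0.02,"rx":0,"ry":0,"rz":0},{"dx":0,"dy":0,"dz":-0.02,"rx":0,"ry":0,"rz":0},{"dx":0,"dy":0,"dz":0,"rx":0,"ry":0,"rz":0},{"dx":0,"dy":0,"dz":0,"rx":0,"ry":0,"rz":0},{"dx":0,"dy":0,"dz":0,"rx":0,"ry":0,"rz":0},{"dx":0,"dy":0,"dz":0,"rx":0,"ry":0,"rz":0}]'

```text
t: 17.95
tcp_pos: [0.5599, -0.0653, 0.1671]
tool_rot: [0.569, 0.823, -0.0, 0.0]
force: [-0.0, -1.1, -0.4]
finger_gap: 0.217
gripper_force: 58.7
```

Request:
move_arm --targets '[{"dx":0,"dy":0,"dz":-0.02,"rx":0,"ry":0,"rz":0},{"dx":0,"dy":0,"dz":-0.02,"rx":0,"ry":0,"rz":0},{"dx":0,"dy":0,"dz":-0.02,"rx":0,"ry":0,"rz":0},{"dx":0,"dy":0,"dz":-0.02,"rx":0,"ry":0,"rz":0},{"dx":0,"dy":0,"dz":-0.02,"rx":0,"ry":0,"rz":0},{"dx":0,"dy":0,"dz":-0.02,"rx":0,"ry":0,"rz":0},{"dx":0,"dy":0,"dz":0,"rx":0,"ry":0,"rz":0},{"dx":0,"dy":0,"dz":0,"rx":0,"ry":0,"rz":0},{"dx":0,"dy":0,"dz":0,"rx":0,"ry":0,"rz":0},{"dx":0,"dy":0,"dz":0,"rx":0,"ry":0,"rz":0}]'

```text
t: 19.2
tcp_pos: [0.5598, -0.0653, 0.1641]
tool_rot: [0.569, 0.823, -0.0, -0.0]
force: [-0.3, -2.1, 1.1]
finger_gap: 0.215
gripper_force: 58.9
```

The boom is sliding, with about 2 N of side load as expected.

Request:
move_arm --targets '[{"dx":0,"dy":0,"dz":-0.02,"rx":0,"ry":0,"rz":0},{"dx":0,"dy":0,"dz":-0.02,"rx":0,"ry":0,"rz":0},{"dx":0,"dy":0,"dz":-0.02,"rx":0,"ry":0,"rz":0},{"dx":0,"dy":0,"dz":-0.02,"rx":0,"ry":0,"rz":0},{"dx":0,"dy":0,"dz":-0.02,"rx":0,"ry":0,"rz":0},{"dx":0,"dy":0,"dz":-0.02,"rx":0,"ry":0,"rz":0},{"dx":0,"dy":0,"dz":0,"rx":0,"ry":0,"rz":0},{"dx":0,"dy":0,"dz":0,"rx":0,"ry":0,"rz":0},{"dx":0,"dy":0,"dz":0,"rx":0,"ry":0,"rz":0},{"dx":0,"dy":0,"dz":0,"rx":0,"ry":0,"rz":0}]'

```text
t: 20.45
tcp_pos: [0.5597, -0.0652, 0.1609]
tool_rot: [0.569, 0.823, -0.0, -0.0]
force: [0.2, -3.1, -1.7]
finger_gap: 0.21
gripper_force: 58.9
```

Request:
move_arm --targets '[{"dx":0,"dy":0,"dz":-0.02,"rx":0,"ry":0,"rz":0},{"dx":0,"dy":0,"dz":-0.02,"rx":0,"ry":0,"rz":0},{"dx":0,"dy":0,"dz":-0.02,"rx":0,"ry":0,"rz":0},{"dx":0,"dy":0,"dz":-0.02,"rx":0,"ry":0,"rz":0},{"dx":0,"dy":0,"dz":-0.02,"rx":0,"ry":0,"rz":0},{"dx":0,"dy":0,"dz":-0.02,"rx":0,"ry":0,"rz":0},{"dx":0,"dy":0,"dz":0,"rx":0,"ry":0,"rz":0},{"dx":0,"dy":0,"dz":0,"rx":0,"ry":0,"rz":0},{"dx":0,"dy":0,"dz":0,"rx":0,"ry":0,"rz":0},{"dx":0,"dy":0,"dz":0,"rx":0,"ry":0,"rz":0}]'

```text
t: 21.7
tcp_pos: [0.5598, -0.0652, 0.158]
tool_rot: [0.569, 0.823, -0.0, -0.0]
force: [-0.4, -3.7, -0.5]
finger_gap: 0.214
gripper_force: 58.9
```

Request:
move_arm --targets '[{"dx":0,"dy":0,"dz":-0.04,"rx":0,"ry":0,"rz":0},{"dx":0,"dy":0,"dz":-0.04,"rx":0,"ry":0,"rz":0},{"dx":0,"dy":0,"dz":-0.04,"rx":0,"ry":0,"rz":0},{"dx":0,"dy":0,"dz":-0.04,"rx":0,"ry":0,"rz":0},{"dx":0,"dy":0,"dz":-0.04,"rx":0,"ry":0,"rz":0},{"dx":0,"dy":0,"dz":-0.04,"rx":0,"ry":0,"rz":0},{"dx":0,"dy":0,"dz":-0.04,"rx":0,"ry":0,"rz":0},{"dx":0,"dy":0,"dz":-0.04,"rx":0,"ry":0,"rz":0},{"dx":0,"dy":0,"dz":-0.04,"rx":0,"ry":0,"rz":0},{"dx":0,"dy":0,"dz":0,"rx":0,"ry":0,"rz":0}]'

```text
t: 22.95
tcp_pos: [0.5599, -0.0652, 0.1489]
tool_rot: [0.569, 0.823, 0.0, -0.0]
force: [-0.3, -2.7, -0.9]
finger_gap: 0.216
gripper_force: 58.9
```

Tip at about 0.052. Now I feel into the lower ear, whose top is at 0.047.

Request:
move_arm --targets '[{"dx":0,"dy":0,"dz":-0.04,"rx":0,"ry":0,"rz":0},{"dx":0,"dy":0,"dz":-0.04,"rx":0,"ry":0,"rz":0},{"dx":0,"dy":0,"dz":-0.04,"rx":0,"ry":0,"rz":0},{"dx":0,"dy":0,"dz":-0.04,"rx":0,"ry":0,"rz":0},{"dx":0,"dy":0,"dz":-0.02,"rx":0,"ry":0,"rz":0},{"dx":0,"dy":0,"dz":-0.02,"rx":0,"ry":0,"rz":0},{"dx":0,"dy":0,"dz":-0.02,"rx":0,"ry":0,"rz":0},{"dx":0,"dy":0,"dz":0,"rx":0,"ry":0,"rz":0},{"dx":0,"dy":0,"dz":0,"rx":0,"ry":0,"rz":0},{"dx":0,"dy":0,"dz":0,"rx":0,"ry":0,"rz":0}]'

```text
t: 24.2
tcp_pos: [0.5599, -0.0652, 0.1435]
tool_rot: [0.569, 0.823, 0.0, 0.0]
force: [-0.2, -3.2, -0.6]
finger_gap: 0.22
gripper_force: 58.9
```

Request:
move_arm --targets '[{"dx":0,"dy":0,"dz":-0.02,"rx":0,"ry":0,"rz":0},{"dx":0,"dy":0,"dz":-0.02,"rx":0,"ry":0,"rz":0},{"dx":0,"dy":0,"dz":-0.02,"rx":0,"ry":0,"rz":0},{"dx":0,"dy":0,"dz":-0.02,"rx":0,"ry":0,"rz":0},{"dx":0,"dy":0,"dz":-0.02,"rx":0,"ry":0,"rz":0},{"dx":0,"dy":0,"dz":0,"rx":0,"ry":0,"rz":0},{"dx":0,"dy":0,"dz":0,"rx":0,"ry":0,"rz":0},{"dx":0,"dy":0,"dz":0,"rx":0,"ry":0,"rz":0},{"dx":0,"dy":0,"dz":0,"rx":0,"ry":0,"rz":0},{"dx":0,"dy":0,"dz":0,"rx":0,"ry":0,"rz":0}]'

```text
t: 25.45
tcp_pos: [0.5599, -0.0652, 0.141]
tool_rot: [0.569, 0.823, 0.0, 0.0]
force: [0.4, -3.2, -0.7]
finger_gap: 0.216
gripper_force: 58.9
```

The tip is into the lower ear without load. I feed on towards seating, with TCP expected at about 0.1127.

Request:
move_arm --targets '[{"dx":0,"dy":0,"dz":-0.02,"rx":0,"ry":0,"rz":0},{"dx":0,"dy":0,"dz":-0.04,"rx":0,"ry":0,"rz":0},{"dx":0,"dy":0,"dz":-0.04,"rx":0,"ry":0,"rz":0},{"dx":0,"dy":0,"dz":-0.05,"rx":0,"ry":0,"rz":0},{"dx":0,"dy":0,"dz":-0.05,"rx":0,"ry":0,"rz":0},{"dx":0,"dy":0,"dz":-0.05,"rx":0,"ry":0,"rz":0},{"dx":0,"dy":0,"dz":-0.05,"rx":0,"ry":0,"rz":0},{"dx":0,"dy":0,"dz":-0.05,"rx":0,"ry":0,"rz":0},{"dx":0,"dy":0,"dz":-0.05,"rx":0,"ry":0,"rz":0},{"dx":0,"dy":0,"dz":0,"rx":0,"ry":0,"rz":0}]'

```text
t: 26.7
tcp_pos: [0.5599, -0.0652, 0.1308]
tool_rot: [0.569, 0.823, 0.0, 0.0]
force: [0.5, -3.8, -0.6]
finger_gap: 0.218
gripper_force: 59.0
```

Request:
move_arm --targets '[{"dx":0,"dy":0,"dz":-0.06,"rx":0,"ry":0,"rz":0},{"dx":0,"dy":0,"dz":-0.06,"rx":0,"ry":0,"rz":0},{"dx":0,"dy":0,"dz":-0.06,"rx":0,"ry":0,"rz":0},{"dx":0,"dy":0,"dz":-0.06,"rx":0,"ry":0,"rz":0},{"dx":0,"dy":0,"dz":-0.06,"rx":0,"ry":0,"rz":0},{"dx":0,"dy":0,"dz":-0.06,"rx":0,"ry":0,"rz":0},{"dx":0,"dy":0,"dz":-0.06,"rx":0,"ry":0,"rz":0},{"dx":0,"dy":0,"dz":-0.06,"rx":0,"ry":0,"rz":0},{"dx":0,"dy":0,"dz":-0.04,"rx":0,"ry":0,"rz":0},{"dx":0,"dy":0,"dz":0,"rx":0,"ry":0,"rz":0}]'

```text
t: 27.95
tcp_pos: [0.56, -0.0653, 0.118]
tool_rot: [0.569, 0.823, 0.0, 0.0]
force: [1.1, -4.5, -0.8]
finger_gap: 0.215
gripper_force: 58.9
```

Request:
move_arm --targets '[{"dx":0,"dy":0,"dz":-0.04,"rx":0,"ry":0,"rz":0},{"dx":0,"dy":0,"dz":-0.04,"rx":0,"ry":0,"rz":0},{"dx":0,"dy":0,"dz":-0.04,"rx":0,"ry":0,"rz":0},{"dx":0,"dy":0,"dz":-0.02,"rx":0,"ry":0,"rz":0},{"dx":0,"dy":0,"dz":-0.02,"rx":0,"ry":0,"rz":0},{"dx":0,"dy":0,"dz":0,"rx":0,"ry":0,"rz":0},{"dx":0,"dy":0,"dz":0,"rx":0,"ry":0,"rz":0},{"dx":0,"dy":0,"dz":0,"rx":0,"ry":0,"rz":0},{"dx":0,"dy":0,"dz":0,"rx":0,"ry":0,"rz":0},{"dx":0,"dy":0,"dz":0,"rx":0,"ry":0,"rz":0}]'

```text
t: 29.2
tcp_pos: [0.56, -0.0653, 0.1141]
tool_rot: [0.569, 0.823, 0.0, 0.0]
force: [2.1, -4.8, 1.0]
finger_gap: 0.213
gripper_force: 59.0
```

Request:
move_arm --targets '[{"dx":0,"dy":0,"dz":-0.01,"rx":0,"ry":0,"rz":0},{"dx":0,"dy":0,"dz":-0.01,"rx":0,"ry":0,"rz":0},{"dx":0,"dy":0,"dz":-0.01,"rx":0,"ry":0,"rz":0},{"dx":0,"dy":0,"dz":-0.01,"rx":0,"ry":0,"rz":0},{"dx":0,"dy":0,"dz":0,"rx":0,"ry":0,"rz":0},{"dx":0,"dy":0,"dz":0,"rx":0,"ry":0,"rz":0},{"dx":0,"dy":0,"dz":0,"rx":0,"ry":0,"rz":0},{"dx":0,"dy":0,"dz":0,"rx":0,"ry":0,"rz":0},{"dx":0,"dy":0,"dz":0,"rx":0,"ry":0,"rz":0},{"dx":0,"dy":0,"dz":0,"rx":0,"ry":0,"rz":0}]'

```text
t: 30.45
tcp_pos: [0.56, -0.0653, 0.1132]
tool_rot: [0.569, 0.823, 0.0, 0.0]
force: [2.4, -5.1, 1.1]
finger_gap: 0.216
gripper_force: 59.1
```

Request:
move_arm --targets '[{"dx":0,"dy":0,"dz":-0.01,"rx":0,"ry":0,"rz":0},{"dx":0,"dy":0,"dz":-0.01,"rx":0,"ry":0,"rz":0},{"dx":0,"dy":0,"dz":0,"rx":0,"ry":0,"rz":0},{"dx":0,"dy":0,"dz":0,"rx":0,"ry":0,"rz":0},{"dx":0,"dy":0,"dz":0,"rx":0,"ry":0,"rz":0},{"dx":0,"dy":0,"dz":0,"rx":0,"ry":0,"rz":0},{"dx":0,"dy":0,"dz":0,"rx":0,"ry":0,"rz":0},{"dx":0,"dy":0,"dz":0,"rx":0,"ry":0,"rz":0},{"dx":0,"dy":0,"dz":0,"rx":0,"ry":0,"rz":0},{"dx":0,"dy":0,"dz":0,"rx":0,"ry":0,"rz":0}]'

```text
t: 31.7
tcp_pos: [0.56, -0.0653, 0.1127]
tool_rot: [0.569, 0.823, 0.0, 0.0]
force: [1.4, -4.6, 2.4]
finger_gap: 0.218
gripper_force: 59.2
```

Request:
move_arm --targets '[{"dx":0,"dy":0,"dz":-0.01,"rx":0,"ry":0,"rz":0},{"dx":0,"dy":0,"dz":-0.01,"rx":0,"ry":0,"rz":0},{"dx":0,"dy":0,"dz":0,"rx":0,"ry":0,"rz":0},{"dx":0,"dy":0,"dz":0,"rx":0,"ry":0,"rz":0},{"dx":0,"dy":0,"dz":0,"rx":0,"ry":0,"rz":0},{"dx":0,"dy":0,"dz":0,"rx":0,"ry":0,"rz":0},{"dx":0,"dy":0,"dz":0,"rx":0,"ry":0,"rz":0},{"dx":0,"dy":0,"dz":0,"rx":0,"ry":0,"rz":0},{"dx":0,"dy":0,"dz":0,"rx":0,"ry":0,"rz":0},{"dx":0,"dy":0,"dz":0,"rx":0,"ry":0,"rz":0}]'

```text
t: 32.95
tcp_pos: [0.56, -0.0653, 0.1126]
tool_rot: [0.569, 0.823, 0.0, 0.0]
force: [0.3, -3.7, 5.1]
finger_gap: 0.213
gripper_force: 59.5
```

The flange is on the ear: z stopped at 0.1126 and the force is rising to 5 N. I release and retreat straight up.

Request:
move_arm --targets '[{"dx":0,"dy":0,"dz":0,"rx":0,"ry":0,"rz":0},{"dx":0,"dy":0,"dz":0,"rx":0,"ry":0,"rz":0},{"dx":0,"dy":0,"dz":0,"rx":0,"ry":0,"rz":0},{"dx":0,"dy":0,"dz":0,"rx":0,"ry":0,"rz":0},{"dx":0,"dy":0,"dz":0,"rx":0,"ry":0,"rz":0},{"dx":0,"dy":0,"dz":0,"rx":0,"ry":0,"rz":0},{"dx":0,"dy":0,"dz":0,"rx":0,"ry":0,"rz":0},{"dx":0,"dy":0,"dz":0,"rx":0,"ry":0,"rz":0},{"dx":0,"dy":0,"dz":0,"rx":0,"ry":0,"rz":0},{"dx":0,"dy":0,"dz":0,"rx":0,"ry":0,"rz":0}]' --claw 100

```text
t: 34.2
tcp_pos: [0.5598, -0.0652, 0.1121]
tool_rot: [0.569, 0.823, 0.0, -0.0]
force: [-0.1, 0.5, -0.5]
finger_gap: 0.998
gripper_force: 0.0
```

Request:
move_arm --targets '[{"dx":0,"dy":0,"dz":0.2,"rx":0,"ry":0,"rz":0},{"dx":0,"dy":0,"dz":0.5,"rx":0,"ry":0,"rz":0},{"dx":0,"dy":0,"dz":0.8,"rx":0,"ry":0,"rz":0},{"dx":0,"dy":0,"dz":0.8,"rx":0,"ry":0,"rz":0},{"dx":0,"dy":0,"dz":0.8,"rx":0,"ry":0,"rz":0},{"dx":0,"dy":0,"dz":0.8,"rx":0,"ry":0,"rz":0},{"dx":0,"dy":0,"dz":0.8,"rx":0,"ry":0,"rz":0},{"dx":0,"dy":0,"dz":0.5,"rx":0,"ry":0,"rz":0},{"dx":0,"dy":0,"dz":0,"rx":0,"ry":0,"rz":0},{"dx":0,"dy":0,"dz":0,"rx":0,"ry":0,"rz":0}]'

```text
t: 35.45
tcp_pos: [0.5593, -0.065, 0.2415]
tool_rot: [0.569, 0.823, -0.0, -0.001]
force: [-0.4, 0.3, -0.5]
finger_gap: 1.002
gripper_force: 0.0
```

```bash
python3 - <<'E'
from h import *
s=sensors.sense();print(s['t'],s['tcp_pos'],s['force'])
W=cams.snapshot('wrist');S=cams.snapshot('scene');cv2.imwrite('pics/w5.png',W[:,:,::-1])
ms,mw=cams.camera_model('scene'),cams.camera_model('wrist');B=((105,130,60),(125,255,255))
for b in blobs(W,*B,40): print('w',b[0],b[1],onz(mw,b[0],.13))
for b in blobs(S,*B,40): print('s',b[0],b[1])
c=cv2.resize(W[100:300,220:420,::-1],(400,400));d=cv2.resize(S[90:230,200:340,::-1],(400,400),interpolation=cv2.INTER_CUBIC)
cv2.imwrite('pics/m5.png',np.hstack([c,d]))
E
```

```text
35.45 [ 0.55933407 -0.06504595  0.24151948] [-0.38483976  0.2924158  -0.46984371]
w [321.5 198.2] [309 186  26  25 524] [ 0.56039612 -0.06857165  0.13      ]
w [271.3 237.9] [ 244  198   58   72 1026] [ 0.53443192 -0.11424464  0.13      ]
w [221.5 314.5] [216 307  11  15  93] [ 0.51643766 -0.19893615  0.13      ]
s [251.8  17. ] [243   0  17  37 440]
s [246.3 146. ] [241 137  11  20 169]
s [231.7 148.9] [224 142  16  17 135]
```

View pics/m5.png

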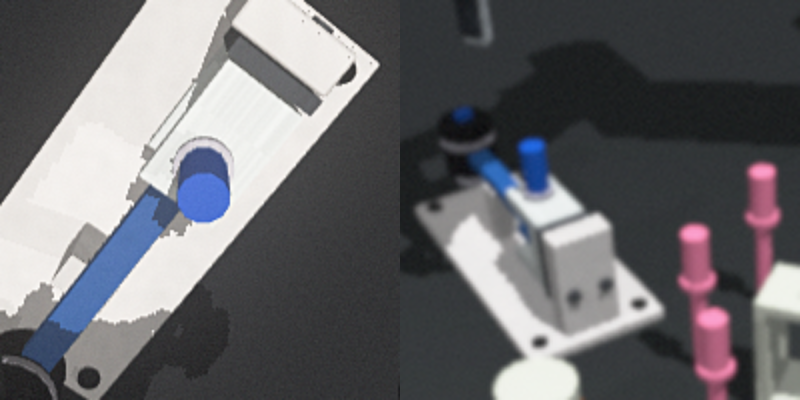

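The pictures show the knob upright on the clevis, wrist crop (205,180) and scene crop (535,165). The flange is flat on the upper ear and the gripper is well clear. I hand the job in.

```bash
python3 -c "
from station import order
print(order.sign_off())"
```

```text
the job is handed in; nothing more can be done
None
```

The pin is through both ears and the boom's eye with its flange seated on the upper ear, and it is released. I handed the job in at about 36 s; the highest force I read while feeding it was about 6 N, and the sign-off gave no verdict.

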